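# Find the loose pump cover on the dosing unit and clip it in

### The arm

A 7-joint arm with a two-finger parallel gripper is mounted at the origin on a cart in front of the work surface, level with it; the furniture and walls round the work are solid. World frame = base frame: x ahead of the robot, y to its left, z up, the work surface at z = 0. Lengths are in m, angles in rad, forces in N, time in s.
With the tool pointing down it reaches from about 0.35 to 0.9 m from the base axis. Payload 8.1 kg.
Tool frame: the origin (TCP) lies midway between the tips of the shut fingers; the grasp point (between the pads) lies behind it (arm.tcp_to_grasp is the z of the grasp point in the tool frame, in m); z points along the fingers, y is the line along which they close (so a half turn about z gives the same grasp; the last joint's range is limited). The gripper opens to 92 mm and grips with 3 to 60 N. Pads are 19 mm wide; open, the fingers measure 130 mm over their backs; the gripper's body (75 mm by 190 mm) begins 47 mm behind the grasp point.
Start: joints at [1.191, 0.434, 0.025, 1.573, -0.012, 1.134, -0.075], TCP at [0.171, -0.601, 0.227] pointing down, gripper open.
Joint ranges: [-2.62, 2.62], [-0.44, 2.09], [-1.27, 1.32], [0.08, 2.57], [-1.32, 4.46], [0.12, 2], [-2.74, 2.74]. Speed limits (rad/s): [2.22, 2.22, 3.01, 3.01, 3.14, 3.14, 3.14].

### API

Orientations are given as a rotation vector (axis times angle).
In Python, from cell import readout, vision, arm gives the robot as it stands.
- The arm moves only by the tool carry_out, never from a script. Its argument "increments" is one flat list of numbers, 6 for each row, row after row: the shift along the world's x, y, z in mm, then the turn, a rotation vector about the world's x, y, z in rad. In form: [tx, ty, tz, wx, wy, wz, tx, ty, tz, wx, wy, wz, ...]. A call has 1 to 20 rows; each row shifts and turns the commanded pose from where the row before left it; what a row does not reach is not made up. A row lasts 1/8 s, in which the tool goes at most 62.5 mm and 10.7 degrees, less where a joint would pass 70% of its speed; a pose out of reach is approached as far as the arm can. A call with a gripper value outside its range is refused whole. "grip" is the closure, from 0 (fully open) to 1 (shut), set as the call begins (left out, the last holds). The fingers move at their own pace and stop on an object; "newtons" is the grip in N (left out, the last holds). Time passes only in rows, so rows that do not move let the fingers close. It gives the time, the measured TCP pose, the force, the opening and the grip force at its end, in the units of the state.
- readout.observe(): the state, without advancing time (a new reading comes with each control period).
- vision.get_image(name): name is "scene" or "top"; returns the picture (420x560x3 uint8, red, green, blue); there is no depth.
- vision.calibration(name): a dict with "fov_y" (degrees; the focal length in pixels is half the picture's height over the tangent of half this angle, whatever the lens; pixels are square), "cx", "cy" (the principal point, pixels), "pose" (4x4, takes a point from camera to world coordinates). Camera axes: x right, y up, looking along -z (the intrinsics and any distortion apply to the point x, -y, -z); pixel columns grow to the right and rows downward; lengths in m; the calibration is good to about 2 mm. A picture is of the moment at which its call begins. calibration takes no time and is no camera call.
- arm.sign_off(): hands the job in; it is judged then, once.
The state is a dict: "clock": time; "joints": joint angles; "dq": joint speeds; "joint_efforts": joint torques, N m; "position": TCP position; "ee_rot": TCP orientation; "force": force on the tool from outside, world axes, zero at the start; "ft_torque": the same for the moment, N m; "width": opening from 0.0 (shut) to 1.0 (fully open); "gripper_force": force on a finger pad.
Only numpy, scipy, OpenCV 4.12 (cv2) and the standard library are available. Lean on these libraries where they do the work, as an engineer would, in place of code of your own. Each camera call takes 0.05 s, during which the arm holds its last target. There are 200 camera calls.

### The job

The detergent dosing unit lies on its back on the ironing board, and one of its four identical pump covers is not clipped in. Press on the covers with a fingertip, at their ridged ends, to find the one that rocks, push that one down until it clips fully home, and finish with your fingertip still pressing it down, so that I can tighten its screw. Only press: do not prise up or lift anything, and leave the things around the unit where they are.

Things in the scene. Friction and masses are not known exactly. Their poses are not given: they have to be found in the camera images.
- doser: four-pump dosing unit, a grey box 190 mm deep (x) by 350 mm long (y) by 74 mm high, on its back and fixed; origin: centre of its underside, z up. Its four white covers stand in a row along y, nearer the -x face, which has eight white hose barbs 24 mm long. Behind the covers (+x) is a flat black key panel with a clothes peg on it.
- cover_place_1 (a point): middle of the top face of the cover in place 1 (at the unit's +y end, the robot's left) as it lies when home, 96 mm above the board; axes as the unit's; fixed to the unit, so it does not show whether the cover is home. Every cover: white plate 78 (x) by 68 (y) by 9 mm, 14 mm from the next, in a low black rim; hooked in along its +x edge, 36 mm behind this point; clips down at its -x end.
- cover_place_2 (a point): the same point of place 2, 82 mm from place 1. The -x half of each cover is flat but for three ridges 1 mm high near the -x end, where one presses; the +x half has a round disc and a steel screw head, less than 3 mm high together.
- cover_place_3 (a point): the same point of place 3, 82 mm from place 2. A firm cover gives a little on its gasket: 0.6 mm under 5 N applied 20 mm on the -x side of its middle, 2 mm at most.
- cover_place_4 (a point): the same point of place 4, 82 mm from place 3, at the unit's -y end.
- cover_clip (a joint): angle (rad) of the one unclipped cover about its hooked +x edge: 0.078 at the start (-x end 5 to 6 mm proud), 0 when clipped home. It does not tell which place that cover is in; that varies. Pressed lightly on its -x half it dips and springs back, nearly 2 mm more than a firm cover under 5 N; about 12 N applied 20 mm on the -x side of its middle snaps it home, and there it stays.
- cover_gasket (a joint): how far (rad) the same cover is pressed down into its soft gasket, about the same edge; 0 when nothing presses it, 0.035 at the stop. It gives 1 rad per 20 N m after a preload of 0.08 N m, as all four covers do.
- screwdriver: screwdriver, 184 mm long, on the board at the +y end of the unit; leave it alone
- masking_tape: roll of masking tape, 100 mm across, 25 mm high, lying on the board beyond the screwdriver; leave it alone
- clip_peg_1: clothes peg, 72 mm long, 11 mm high, lying on the unit's key panel behind the covers; leave it alone
- marker_pen: marker pen, 125 mm long, 18 mm thick, on the board in front of the hose barbs; leave it alone
- white_jar: white jar, 70 mm across, 57 mm high, on the board at the -y end of the unit; leave it alone
- press_block: beech press block, 160 mm long, at the right end of the board; leave it alone

How it is judged:
At the end, for the whole second after the job is handed in: The cover that was loose is clipped home (clip angle under 0.012 rad, i.e. its clip end within 1 mm of home) and is still being pressed into its gasket by the robot (gasket angle over 0.005 rad, about 3 N at 20 mm in front of the cover's middle) (value of joint cover_clip below 0.012 rad and value of joint cover_gasket above 0.005 rad); the arm keeps its last pose, push and grip.
It fails at once if the loose cover is prised or lifted up, its clip angle above 0.13 rad (value of joint cover_clip above 0.13 rad).
It fails at once if a thing beside the work (screwdriver, tape, peg, pen, jar, press block) is moved more than 25 mm or lifted (distance of any of screwdriver, masking_tape, clip_peg_1, marker_pen, white_jar, press_block from where it was at the start of the episode above 0.025 m).
It also fails if it takes over 58 s, if anything falls off the work surface, if the arm or the gripper's body presses on something with over 40 N, if the wrist force passes 120 N, or if a joint passes its speed limit or range.

## Working session

There is one attempt and no reset: what is moved stays moved. The work goes in short steps, Python scripts to look and compute and a tool call to move; the robot and the scene stay as the last step left them, time stands still between calls to the robot, and variables do not carry over. Pictures are saved under pics/ and viewed, at most 10 in all, crops included, and the job is handed in when it is done.

Besides the shell and the picture viewer there is one more tool, called after "Emit:" as name(argument=value, ...) on one line, values as JSON. carry_out: Moves the arm, as the interface text tells. Its arguments: {"type":"object","properties":{"increments":{"type":"array","items":{"type":"number"}},"grip":{"type":"number"},"newtons":{"type":"number"}},"required":["increments"]}

```bash
mkdir -p pics; python3 - <<'E'
from cell import readout, vision, arm
import cv2,numpy as np
s=readout.observe(); print({k:np.round(v,3).tolist() for k,v in s.items()}); print(arm.tcp_to_grasp)
for n in("scene","top"):
    im=vision.get_image(n); cv2.imwrite(f"pics/{n}0.png",im[:,:,::-1]); c=vision.calibration(n); print(n,c)
E
```

```text
{'clock': 0.0, 'joints': [1.191, 0.435, 0.025, 1.574, -0.012, 1.134, -0.075], 'dq': [-0.002, -0.001, -0.0, -0.001, -0.001, 0.0, 0.0], 'joint_efforts': [-0.0, -66.785, 0.985, -31.445, -0.061, 0.043, 0.0], 'position': [0.171, -0.601, 0.226], 'ee_rot': [-3.11, -0.433, 0.001], 'force': [0.344, -0.478, -0.449], 'ft_torque': [-0.061, -0.026, 0.023], 'gripper_force': 0.0, 'width': 0.999}
-0.0188
scene {'fov_y': 57.18003291750509, 'cx': 281.1676483042343, 'cy': 204.45935382486445, 'pose': array([[-0.43193332,  0.59769669, -0.67542008, -0.40428957],
       [-0.90179628, -0.27455271,  0.33374284,  0.46946469],
       [ 0.01403858,  0.75324596,  0.65758911,  0.99453921],
       [ 0.        ,  0.        ,  0.        ,  1.        ]])}
top {'fov_y': 45.99714692629441, 'cx': 291.03966629104156, 'cy': 209.73677047489164, 'pose': array([[-5.99144248e-04,  9.81339405e-01, -1.92282641e-01,
         2.48042915e-01],
       [-9.99910568e-01,  1.98104147e-03,  1.32261794e-02,
         2.48975066e-02],
       [ 1.33602909e-02,  1.92273369e-01,  9.81250454e-01,
         1.51070737e+00],
       [ 0.00000000e+00,  0.00000000e+00,  0.00000000e+00,
         1.00000000e+00]])}
```

View pics/top0.png

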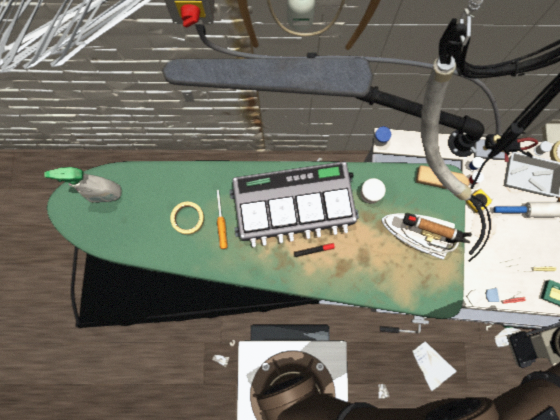

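View pics/scene0.png

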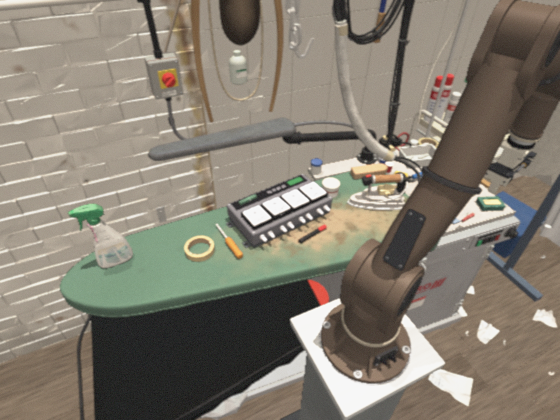

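The top view shows the unit at about (235–357, 163–245) with covers near (255,215), (283,211), (311,206) and (339,203). The pen is at (315,250), the screwdriver at (222,220) and the jar at (373,190). I'll enlarge both views.

```bash
python3 - <<'E'
import cv2,numpy as np
t=cv2.imread("pics/top0.png")[155:255,228:363]; s=cv2.imread("pics/scene0.png")[170:250,220:345]
cv2.imwrite("pics/tc.png",cv2.resize(t,(810*800//810,592),interpolation=cv2.INTER_CUBIC))
cv2.imwrite("pics/sc.png",cv2.resize(s,(800,512),interpolation=cv2.INTER_CUBIC))
E
```

```text
(no output)
```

View pics/tc.png

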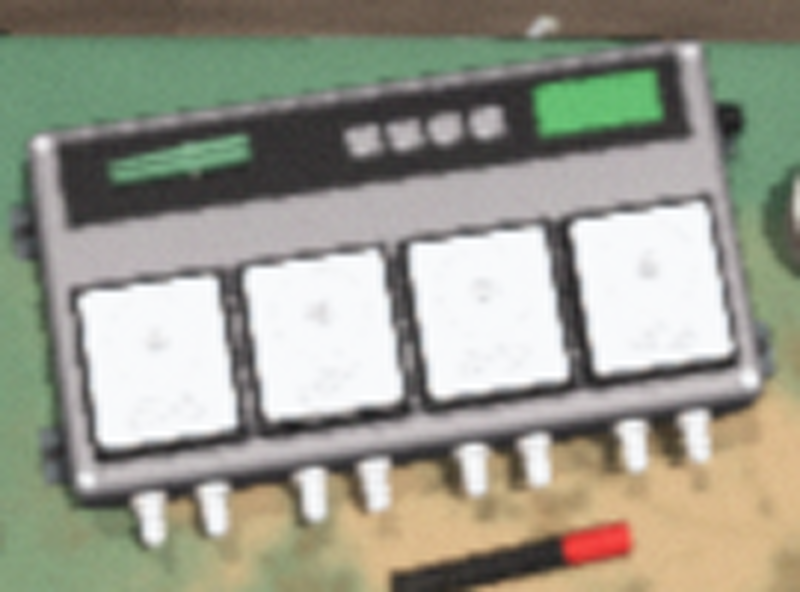

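View pics/sc.png

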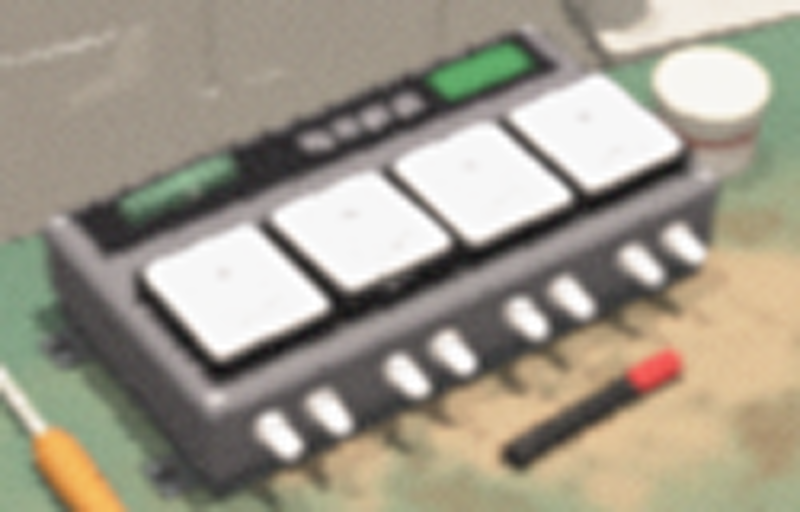

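The crops show the cover corners clearly, e.g. cover 1 at (78,290)–(240,433) in the top crop. Cover 2 looks slightly proud, with specks under its front edge, but I still need to check it by touch. Next I'll fit the unit's pose.

```bash
cat > h.py <<'E'
import numpy as np
from cell import readout, vision, arm
def ray(n,u,v,z):
    c=vision.calibration(n); f=210/np.tan(np.radians(c["fov_y"]/2)); P=c["pose"]
    d=P[:3,:3]@np.array([(u-c["cx"])/f,-(v-c["cy"])/f,-1.]); o=P[:3,3]
    return o+d*(z-o[2])/d[2]
E
python3 - <<'E'
from h import *
from scipy.optimize import least_squares
C=[[(78,290),(222,272),(240,433),(98,450)],[(243,266),(388,247),(405,402),(262,421)],[(407,242),(553,224),(573,382),(430,402)],[(570,219),(715,200),(735,357),(592,377)]]
def fit(n,C,sx,sy,ox,oy):
    W=np.array([[ray(n,(u+.5)/sx-.5+ox,(v+.5)/sy-.5+oy,.096)[:2] for u,v in c] for c in C])
    M=np.array([[(39+0,34-82*i),(39,-34-82*i),(-39,-34-82*i),(-39,34-82*i)] for i in range(4)])/1000.
    def tr(p,m): c,s=np.cos(p[2]),np.sin(p[2]); return m@np.array([[c,s],[-s,c]])+p[:2]
    r=least_squares(lambda p:(tr(p,M)-W).ravel(),[.6,.1,0]); p=r.x
    print(n,p.round(4),"rms mm",1e3*np.sqrt(np.mean(r.fun**2)))
    print("resid mm per cover",(1e3*r.fun.reshape(4,4,2)).mean(1).round(1).tolist())
    print("widths",[np.linalg.norm(w[0]-w[1]).round(4) for w in W],[np.linalg.norm(w[1]-w[2]).round(4) for w in W])
    for i in range(4): print(i+1,tr(p,np.array([[0,-.082*i],[-.028,-.082*i]])).round(4).tolist())
fit("top",C,800/135,5.92,228,155)
S=[[(143,270),(246,222),(330,303),(222,362)],[(272,217),(377,170),(455,240),(355,294)],[(393,165),(492,122),(575,190),(480,246)],[(510,115),(600,73),(687,143),(596,195)]]
fit("scene",S,6.4,6.4,220,170)
for u,v in [(373,190)]: print("jar",ray("top",u,v,.057))
print("iron",ray("top",430,225,.1)); print("hose end",ray("top",475,195,.2),ray("top",435,75,.5), "grey arm",ray("top",370,80,.4),ray("top",170,70,.4))
E
```

```text
top [0.5092 0.1121 0.144 ] rms mm 1.7716472615601524
resid mm per cover [[1.3, 0.1], [-0.7, -0.2], [0.1, 0.5], [-0.6, -0.4]]
widths [np.float64(0.0714), np.float64(0.0722), np.float64(0.073), np.float64(0.0729)] [np.float64(0.081), np.float64(0.0782), np.float64(0.08), np.float64(0.0798)]
1 [[0.5092, 0.1121], [0.4814, 0.1081]]
2 [[0.5209, 0.031], [0.4932, 0.0269]]
3 [[0.5327, -0.0502], [0.505, -0.0542]]
4 [[0.5444, -0.1314], [0.5167, -0.1354]]
scene [0.506  0.1129 0.1573] rms mm 2.772273936867766
resid mm per cover [[-0.5, -1.1], [-1.9, 1.5], [0.8, 0.3], [1.6, -0.7]]
widths [np.float64(0.0673), np.float64(0.0715), np.float64(0.0702), np.float64(0.0688)] [np.float64(0.0807), np.float64(0.0734), np.float64(0.0753), np.float64(0.0799)]
1 [[0.506, 0.1129], [0.4784, 0.1085]]
2 [[0.5189, 0.0319], [0.4912, 0.0275]]
3 [[0.5317, -0.0491], [0.5041, -0.0535]]
4 [[0.5446, -0.1301], [0.5169, -0.1344]]
jar [ 0.59424218 -0.24266911  0.057     ]
iron [ 0.48019939 -0.39701733  0.1       ]
hose end [ 0.54688798 -0.49496457  0.2       ] [ 0.74995613 -0.30686377  0.5       ] grey arm [ 0.78565252 -0.18115148  0.4       ] [0.80874949 0.30185712 0.4       ]
```

The two cameras agree to within 3 mm and the sizes match. I'll approach over cover 4 on an arc that clears the iron, with the fingers shut.

Emit:
carry_out(increments=[0, 0, 30, 0, 0, 0, 30, 36, 0, 0, 0, -0.025, 30, 36, 0, 0, 0, -0.025, 30, 36, 0, 0, 0, -0.025, 30, 36, 0, 0, 0, -0.025, 30, 36, 0, 0, 0, -0.027, 25, 42.5, 0, 0, 0, 0, 25, 42.5, 0, 0, 0, 0, 25, 42.5, 0, 0, 0, 0, 25, 42.5, 0, 0, 0, 0, 32, 39, 0, 0, 0, 0, 32, 39, 0, 0, 0, 0, 32, 38, 0, 0, 0, 0, 0, 0, -40, 0, 0, 0, 0, 0, -40, 0, 0, 0, 0, 0, -30, 0, 0, 0, 0, 0, 0, 0, 0, 0, 0, 0, 0, 0, 0, 0], grip=1, newtons=20)

```text
clock: 2.35
position: [0.5174, -0.1353, 0.1478]
ee_rot: [3.133, 0.235, 0.002]
force: [0.3, 0.1, 1.5]
width: 0.006
gripper_force: 0.0
```

Emit:
carry_out(increments=[0, 0, -20, 0, 0, 0, 0, 0, -20, 0, 0, 0, 0, 0, -8, 0, 0, 0, 0, 0, 0, 0, 0, 0, 0, 0, 0, 0, 0, 0])

```text
clock: 2.98
position: [0.5175, -0.1353, 0.0998]
ee_rot: [3.132, 0.235, 0.002]
force: [0.2, -0.3, 0.7]
width: 0.001
gripper_force: 0.0
```

Emit:
carry_out(increments=[0, 0, -2, 0, 0, 0, 0, 0, -1, 0, 0, 0, 0, 0, 0, 0, 0, 0, 0, 0, 0, 0, 0, 0])

```text
clock: 3.48
position: [0.5169, -0.1353, 0.0959]
ee_rot: [3.133, 0.235, 0.001]
force: [-1.1, -0.8, 2.6]
width: 0.006
gripper_force: 1.6
```

Emit:
carry_out(increments=[0, 0, -1, 0, 0, 0, 0, 0, 0, 0, 0, 0, 0, 0, 0, 0, 0, 0])

```text
clock: 3.85
position: [0.5169, -0.1353, 0.0951]
ee_rot: [3.133, 0.235, 0.001]
force: [-1.3, -0.7, 6.9]
width: 0.008
gripper_force: 3.7
```

Emit:
carry_out(increments=[0, 0, -1, 0, 0, 0, 0, 0, 0, 0, 0, 0, 0, 0, 0, 0, 0, 0])

```text
clock: 4.22
position: [0.5169, -0.1353, 0.0944]
ee_rot: [3.132, 0.235, 0.001]
force: [-3.0, 0.3, 11.2]
width: 0.008
gripper_force: 5.6
```

Cover 4 is firm: it touches at 96 mm and gives about 6 N/mm. Next is cover 3.

Emit:
carry_out(increments=[0, 0, 16, 0, 0, 0, -6, 40, 0, 0, 0, 0, -6, 41, 0, 0, 0, 0, 0, 0, -5, 0, 0, 0, 0, 0, -3, 0, 0, 0, 0, 0, 0, 0, 0, 0, 0, 0, 0, 0, 0, 0])

```text
clock: 5.1
position: [0.5049, -0.0551, 0.1017]
ee_rot: [3.133, 0.233, -0.0]
force: [-1.0, 0.2, 0.2]
width: 0.001
gripper_force: 0.0
```

Emit:
carry_out(increments=[0, 0, -1, 0, 0, 0, 0, 0, -1, 0, 0, 0, 0, 0, 0, 0, 0, 0, 0, 0, 0, 0, 0, 0])

```text
clock: 5.6
position: [0.5048, -0.0542, 0.0997]
ee_rot: [3.133, 0.235, -0.0]
force: [-1.6, 0.2, 0.1]
width: 0.004
gripper_force: 0.0
```

Emit:
carry_out(increments=[0, 0, -1, 0, 0, 0, 0, 0, -1, 0, 0, 0, 0, 0, 0, 0, 0, 0, 0, 0, 0, 0, 0, 0])

```text
clock: 6.1
position: [0.5048, -0.0542, 0.0977]
ee_rot: [3.133, 0.235, 0.0]
force: [-0.1, 0.5, -0.3]
width: 0.003
gripper_force: 0.0
```

Emit:
carry_out(increments=[0, 0, -1, 0, 0, 0, 0, 0, -1, 0, 0, 0, 0, 0, 0, 0, 0, 0, 0, 0, 0, 0, 0, 0])

```text
clock: 6.6
position: [0.5048, -0.0542, 0.0959]
ee_rot: [3.133, 0.235, 0.0]
force: [-1.3, -0.4, 3.9]
width: 0.002
gripper_force: 1.8
```

Cover 3 also touches at its home height, so it is firm. Next is cover 2.

Emit:
carry_out(increments=[0, 0, 16, 0, 0, 0, -6, 40, 0, 0, 0, 0, -6, 41, 0, 0, 0, 0, 0, 0, -6, 0, 0, 0, 0, 0, 0, 0, 0, 0, 0, 0, 0, 0, 0, 0])

```text
clock: 7.35
position: [0.493, 0.0256, 0.106]
ee_rot: [3.132, 0.232, 0.0]
force: [0.0, 0.3, 1.0]
width: 0.008
gripper_force: 0.0
```

Emit:
carry_out(increments=[0, 0, -2, 0, 0, 0, 0, 0, -2, 0, 0, 0, 0, 0, 0, 0, 0, 0, 0, 0, 0, 0, 0, 0])

```text
clock: 7.85
position: [0.4928, 0.0267, 0.1017]
ee_rot: [3.133, 0.235, -0.0]
force: [0.3, -0.3, 0.3]
width: 0.003
gripper_force: 0.1
```

Emit:
carry_out(increments=[0, 0, -1, 0, 0, 0, 0, 0, -1, 0, 0, 0, 0, 0, 0, 0, 0, 0, 0, 0, 0, 0, 0, 0])

```text
clock: 8.35
position: [0.4927, 0.0268, 0.0998]
ee_rot: [3.133, 0.235, -0.0]
force: [-1.5, -0.4, 1.3]
width: 0.005
gripper_force: 0.7
```

Emit:
carry_out(increments=[0, 0, -1, 0, 0, 0, 0, 0, 0, 0, 0, 0, 0, 0, 0, 0, 0, 0])

```text
clock: 8.72
position: [0.4927, 0.0268, 0.0988]
ee_rot: [3.133, 0.235, -0.0]
force: [-2.5, -0.1, 4.3]
width: 0.006
gripper_force: 2.0
```

Cover 2 touches about 4 mm above home and yields softly, so it is the loose one. I'll press it down.

Emit:
carry_out(increments=[0, 0, -1, 0, 0, 0, 0, 0, -1, 0, 0, 0, 0, 0, 0, 0, 0, 0, 0, 0, 0, 0, 0, 0])

```text
clock: 9.22
position: [0.4924, 0.0267, 0.0969]
ee_rot: [3.133, 0.235, -0.001]
force: [-4.5, -0.2, 8.0]
width: 0.001
gripper_force: 4.2
```

Emit:
carry_out(increments=[0, 0, -1, 0, 0, 0, 0, 0, -1, 0, 0, 0, 0, 0, 0, 0, 0, 0, 0, 0, 0, 0, 0, 0])

```text
clock: 9.72
position: [0.4924, 0.0267, 0.0948]
ee_rot: [3.133, 0.235, -0.001]
force: [-3.2, -0.6, 6.8]
width: 0.004
gripper_force: 3.7
```

The force dropped and now matches a firm cover, so it has snapped in. I'll press further to be sure it is home, then hold.

Emit:
carry_out(increments=[0, 0, -1, 0, 0, 0, 0, 0, -0.5, 0, 0, 0, 0, 0, 0, 0, 0, 0, 0, 0, 0, 0, 0, 0])

```text
clock: 10.22
position: [0.4923, 0.0267, 0.0936]
ee_rot: [3.132, 0.235, -0.001]
force: [-5.8, -0.5, 11.8]
width: 0.004
gripper_force: 6.1
```

Emit:
carry_out(increments=[0, 0, 0.8, 0, 0, 0, 0, 0, 0, 0, 0, 0, 0, 0, 0, 0, 0, 0, 0, 0, 0, 0, 0, 0])

```text
clock: 10.72
position: [0.4924, 0.0267, 0.0943]
ee_rot: [3.133, 0.235, -0.001]
force: [-4.6, -0.3, 9.7]
width: 0.004
gripper_force: 4.8
```

To verify, I'll ease off to 97 mm, where the loose cover pushed back with 8 N, and then press again.

Emit:
carry_out(increments=[0, 0, 1.3, 0, 0, 0, 0, 0, 1.3, 0, 0, 0, 0, 0, 0, 0, 0, 0, 0, 0, 0, 0, 0, 0])

```text
clock: 11.22
position: [0.493, 0.0268, 0.0966]
ee_rot: [-3.133, -0.235, -0.001]
force: [-1.3, -0.6, -0.1]
width: 0.008
gripper_force: 0.0
```

Emit:
carry_out(increments=[0, 0, -1.3, 0, 0, 0, 0, 0, -1.5, 0, 0, 0, 0, 0, 0, 0, 0, 0, 0, 0, 0, 0, 0, 0, 0, 0, 0, 0, 0, 0])

```text
clock: 11.85
position: [0.4928, 0.0268, 0.0943]
ee_rot: [3.133, 0.235, 0.0]
force: [-2.9, -1.2, 9.7]
width: 0.006
gripper_force: 4.7
```

There was no force at 96.6 mm and 9.7 N at 94.3 mm, so the cover is home and held down.

```bash
python3 -c "
from cell import arm
print(arm.sign_off())"
```

```text
the job is handed in; nothing more can be done
None
```

The loose cover was in place 2; it is now clipped home, and the fingertip is still pressing it down with about 10 N; I felt covers 3 and 4 firm, did not need to press cover 1, and have handed the job in.

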